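# Ready the revolving condiment set and hold it for opening the jar

### The job

Get the revolving condiment set ready for me: take the long table spoon out of the cutlery caddy and stand it, bowl up, in the tall steel cup on the turntable, and let it go there. Then turn the turntable until the small clip-top jar faces straight to the front (towards the robot's side of the worktop), and hold the turntable still there by the knob on its post while I open the jar with both hands: finish while still gripping the knob. Keep the jar and the two mills standing in their rings and leave everything else where it is.

Things in the scene. Friction and masses are not known exactly. Their poses are not given: they have to be found in the camera images.
- foot: fixed round dark steel foot of the condiment set, 180 mm across, 10 mm high. Origin: centre of its underside, on the turntable's axis, at worktop height. Its axes are the room's: -x points straight to the front (the robot's side), +y left. The front is straight towards -x from this centre.
- platter: turntable: wood disc 224 mm across, 16 mm thick, on a bearing (turns both ways without end, no catches, drag 0.06 N m). Origin: centre of its underside, 14 mm up; z up. Cup at its -x, three steel rings (56 mm inside, 36 mm high) at +x, +y and -y, all 75 mm from the axis; jar and mills stand in the rings, which in which varies. At the start the cup is within 35 degrees of the front.
- knob (a point): middle of the wooden knob on the slim post in the centre of the turntable, on the turning axis, 252 mm above the worktop. Round, 42 mm across, sides upright from 240 to 264 mm above the worktop, top at 273 mm; grip it from above at any yaw. It is fixed to the platter: twisting it turns all. The upright spoon in the cup reaches 222 mm. Axes as platter.
- cup_floor (a point): centre of the inner floor of the tall round steel cup fixed on the turntable, 34 mm above the worktop. Axes as platter.
- cup_mouth (a point): centre of the mouth of that cup, 135 mm above the worktop. The cup is 41 mm across outside, 36 mm inside, 101 mm deep, with a plain rim (43 mm). Axes as platter.
- jar: the small white ceramic clip-top jar with a wire bail, loose, about 220 g: 52 mm across, 90 mm tall, the shortest of the three things in the rings. Origin: centre of its underside, 30 mm above the worktop; z up.
- mill_a: tall mill, loose, 290 g, 52 mm across, 144 mm tall, standing in one of the rings. Origin: centre of its underside.
- mill_b: the other tall mill of the same size and shape, loose, standing in another ring. Origin: centre of its underside.
- spoon: steel table spoon, loose, 45 g, 188 mm long. Stands bowl up in the caddy's +y cell, leaning 18 degrees to the caddy's +y, width along the caddy's x, tip 182 mm up. Origin: mid-length, on its back; x from handle end (-94 mm) to bowl tip (+94), y across, z out of the back to the hollow. To the fingers a wedge: 37 mm wide, 13 thick for x = 45 to 75 mm; 30 wide, 15 thick at 0; 14 wide, 3 thick at -92.
- spoon_bowl (a point): point in the bowl of the spoon, x = +70 mm, z = 6 mm. Axes as spoon.
- spoon_end (a point): lower end of the spoon's handle, x = -90 mm. Axes as spoon.
- fork: steel fork, 193 mm long, 26 mm wide, lying on the worktop in front of the caddy; fixed in place. Origin: middle of its underside.
- mug: patterned white mug, 92 mm across, 95 mm tall, back left; fixed in place. Origin: under its middle.
- lemon: lemon, 78x55x56 mm, at the right; not to be moved. Origin: underside.
- onion: onion, 82 mm across, 94 mm tall, at the right; not to be moved. Origin: underside.
- oil_bottle: square oil bottle, 61 mm wide, 267 mm tall, back right; fixed in place, beside a tall fridge that fills the right side (y below -0.41 m where x is over 0.41 m, all heights): swing the arm past it close to the base. Origin: centre of its underside.
- caddy: black open two-cell cutlery caddy, fixed, 66 mm along its x, 104 mm along its y, 105 mm tall, left of the condiment set. Origin: centre of its underside. A wall across the middle parts it into a +y cell (the spoon) and a -y cell (the teaspoon), each 62 x 49 mm inside, floor 2 mm up. A wall cupboard hangs 0.45 m above the worktop further left.
- teaspoon: teaspoon, same shape as the spoon but 130 mm long, bowl up in the caddy's -y cell, its top 125 mm above the worktop; fixed in place. Origin: mid-length, on its back.
- pod: coffee capsule, 54 mm across, 31 mm high, back left; fixed in place. Origin: centre of its underside.
Mind the look-alikes: they are no part of the job. What is shaped like the mill_b but black is not meant.

How it is judged (in metres and radians):
On the way, in this order (a step that is already met when the one before it is completed fails the run):
1. the spoon stands bowl up in the cup, let go (horizontal distance between spoon_end and cup_floor below 0.02 m and z of spoon_end in the frame of cup_floor below 0.02 m and height (world z) of spoon_bowl above 0.17 m and contact force between the fingers and spoon below 0.1 N), for 0.2 s.
2. after that, the jar is turned to the front (y of jar in the frame of foot between -0.016 and 0.016 m and x of jar in the frame of foot below -0.05 m), for 0.2 s.
At the end, for the whole second after the job is handed in: The gripper holds the knob (TCP within 30 mm, over 2 N), the turntable is at rest, the jar is at the front within 16 mm (12 degrees) of the line straight to the front; the spoon stands bowl up in the cup, untouched; jar and mills stand upright in their rings (all of step 1 and all of step 2 and distance between the grasp point and knob below 0.03 m and contact force between the fingers and platter above 2 N and angular speed of platter below 0.05 rad/s and z of each of jar, mill_a, mill_b in the frame of platter below 0.022 m and angle between each of jar, mill_a, mill_b's own z axis and vertical below 0.15 rad); the arm keeps its last pose, push and grip.
It fails at once if the jar or a mill tips or is lifted out of its ring (angle between any of jar, mill_a, mill_b's own z axis and vertical above 0.5 rad or height (world z) of any of jar, mill_a, mill_b above 0.055 m).
It fails at once if the lemon or the onion is pushed from its place (distance of any of lemon, onion from where it was at the start of the episode above 0.03 m).
It also fails if it takes over 53 s, if anything falls off the work surface, if the arm or the gripper's body presses on something with over 40 N, if the wrist force passes 120 N, or if a joint passes its speed limit or range.

### The arm

A 6-joint arm with a two-finger parallel gripper is mounted at the origin on a cart in front of the work surface, level with it; the furniture and walls round the work are solid. World frame = base frame: x ahead of the robot, y to its left, z up, the work surface at z = 0. Lengths are in m, angles in degrees, forces in N, time in s.
With the tool pointing down it reaches from about 0.375 to 0.9 m from the base axis. Payload 3.1 kg.
Tool frame: the origin (TCP) lies between the finger pads, 19 mm behind the fingertips; this is the grasp point; x points along the fingers, y is the direction in which the jaws open and shut, and the axes are right-handed (so a half turn about x gives the same grasp; the last joint's range is limited). The gripper opens to 87 mm and grips with 3 to 60 N. Pads are 19 mm wide; open, the fingers measure 117 mm over their backs; the gripper's body (75 mm by 190 mm) begins 51 mm behind the grasp point.
Start: joints at [-81.274, 30.224, 82.088, -0, 67.689, -10.227], TCP at [0.203, -0.591, 0.241] pointing down, gripper open.
Joint ranges: [-176.69, 176.69], [-43.24, 126.21], [12.49, 139.97], [-82, 262], [0, 151.66], [-163.58, 163.58]. Speed limits (degrees/s): [159.86, 159.86, 180, 180, 180, 180].

### API

Orientations are given as a 3x3 rotation matrix whose columns are the frame's x, y, z axes.
In Python, from rig import bot gives the robot as it stands.
- The arm moves only by the shell command python3 -m inch 'ROWS' [OPENING]. ROWS is a JSON object of lists of equal length, an entry for each row: "dp": the shift along the tool's x, y, z in mm, a list of three; "yaw": the turn about the tool's x in degrees. In form: {"dp": [[tx, ty, tz], ...], "yaw": [yaw, ...]}. A call has 1 to 20 rows; each row shifts and turns the commanded pose from where the row before left it, along the tool's axes as they then stand; what a row does not reach is not made up. A row lasts 1/12 s, in which the tool goes at most 41.7 mm and 7.16 degrees, less where a joint would pass 70% of its speed; a pose out of reach is approached as far as the arm can. A call is refused whole if a number of a shift passes 41.7 or a number of a turn 7.16, either way. A call with a gripper value outside its range is refused whole. OPENING is the finger opening in mm, from 0 to 87, set as the call begins (- or left out, the last holds). The fingers move at their own pace and stop on an object; the grip force is fixed at half the most. Time passes only in rows, so rows that do not move let the fingers close. It gives the time, the measured TCP pose, the force and the opening at its end, in the units of the state.
- bot.read_state(): the state, without advancing time (a new reading comes with each control period).
- bot.capture(name): name is "side" or "top" or "wrist"; returns a dict with "color" (480x640x3 uint8, red, green, blue), "intrinsics" (3x3 intrinsics, pixels), "pose" (4x4, takes a point from camera to world coordinates). Camera axes: x right, y down, z forward; pixel columns grow to the right and rows downward; lengths in m; the calibration is good to about 2 mm. A picture is of the moment at which its call begins. There is no depth.
- bot.hand_in(): hands the job in, once; it reports no verdict.
The state is a dict: "time_s": time; "joint_positions": joint angles; "qvel": joint speeds; "tau": joint torques, N m; "position": TCP position; "tcp_rot": TCP orientation; "force": force on the tool from outside, world axes, zero at the start; "moment": the same for the moment, N m; "opening": opening from 0.0 (shut) to 1.0 (fully open).
Only numpy, scipy, OpenCV 4.12 (cv2) and the standard library are available. Lean on these libraries where they do the work, as an engineer would, in place of code of your own. Each camera call takes 0.05 s, during which the arm holds its last target.

## Working session

There is one attempt and no reset: what is moved stays moved. The work goes in short steps, Python scripts to look and compute and a shell command to move; the robot and the scene stay as the last step left them, time stands still between calls to the robot, and variables do not carry over. Pictures are saved under pics/ and viewed, and the job is handed in when it is done.

```bash
ls; mkdir -p pics; cat > h.py <<'E'
import numpy as np, cv2
from rig import bot
def snap(n,f):
    c=bot.capture(n); cv2.imwrite('pics/'+f+'.png',c['color'][:,:,::-1]); np.savez('pics/'+f+'.npz',**c); return c
def ray(c,u,v):
    K=np.array(c['intrinsics']);P=np.array(c['pose'])
    d=P[:3,:3]@np.linalg.solve(K,[u,v,1.]); return P[:3,3],d/np.linalg.norm(d)
def onz(c,u,v,z):
    o,d=ray(c,u,v); return o+d*(z-o[2])/d[2]
def tri(l):
    A=0;b=0
    for o,d in l:
        M=np.eye(3)-np.outer(d,d);A=A+M;b=b+M@o
    return np.linalg.solve(A,b)
def proj(c,p):
    K=np.array(c['intrinsics']);P=np.array(c['pose'])
    q=K@(P[:3,:3].T@(np.array(p)-P[:3,3])); return q[:2]/q[2]
E
python3 - <<'E'
from h import *
np.set_printoptions(precision=4,suppress=True)
for n in ['side','top','wrist']:
    c=snap(n,n+'0'); print(n,np.array(c['intrinsics']),np.array(c['pose']))
print(bot.read_state())
E
```

```text
pics
side [[622.8884   0.     329.0468]
 [  0.     622.8884 230.4452]
 [  0.       0.       1.    ]] [[ 0.4955 -0.3757  0.7832 -1.0125]
 [-0.8686 -0.2241  0.442  -0.8068]
 [ 0.0094 -0.8992 -0.4374  1.0016]
 [ 0.      0.      0.      1.    ]]
top [[492.0622   0.     320.2867]
 [  0.     492.0622 244.2198]
 [  0.       0.       1.    ]] [[-0.0521 -0.9485  0.3124  0.1002]
 [-0.9986  0.0503 -0.0139  0.0864]
 [-0.0025 -0.3127 -0.9498  1.3652]
 [ 0.      0.      0.      1.    ]]
wrist [[399.7957   0.     326.6097]
 [  0.     399.7957 243.9869]
 [  0.       0.       1.    ]] [[ 0.325  -0.9144 -0.2414  0.2681]
 [-0.9457 -0.3149 -0.0807 -0.5675]
 [-0.0023  0.2545 -0.9671  0.3844]
 [ 0.      0.      0.      1.    ]]
{'time_s': 0.15, 'joint_positions': array([-81.2773,  30.268 ,  82.1401,   0.0002,  67.6898, -10.2273]), 'qvel': array([-0.0096, -0.1565, -0.1776, -0.038 , -0.0957, -0.0659]), 'tau': array([  0.0001, -44.0432, -17.6843,   0.0633,   0.0553,  -0.0001]), 'position': array([ 0.2029, -0.5906,  0.2405]), 'tcp_rot': array([[-0.0003,  0.3247, -0.9458],
       [ 0.0017, -0.9458, -0.3247],
       [-1.    , -0.0017, -0.0003]]), 'force': array([0.6182, 0.8303, 0.4492]), 'moment': array([-0.0303, -0.0002,  0.0448]), 'opening': 1.0003930772983614}
```

View pics/side0.png

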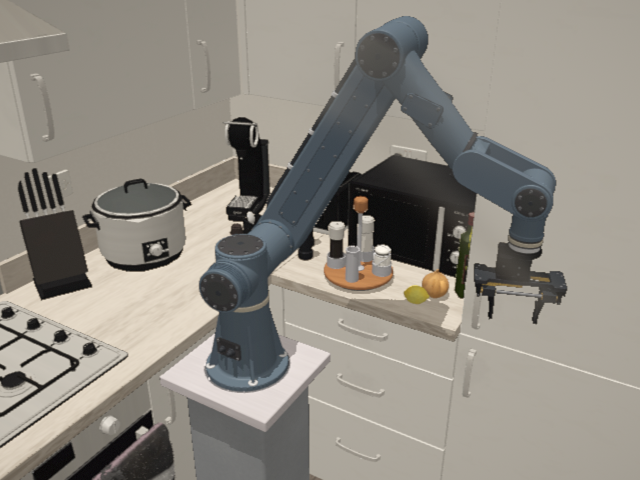

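View pics/top0.png

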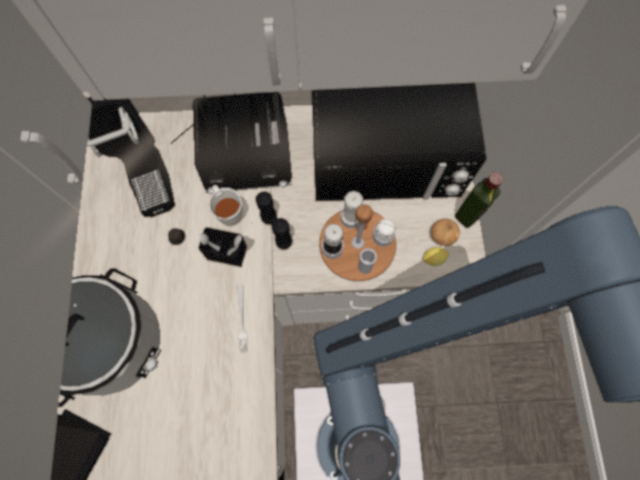

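The side and top views show the turntable (top about 358,243), the knob (363,213), the cup (368,258), the jar (385,232), mills at (333,237) and (352,205), and the caddy (222,246). I'll zoom in.

```bash
python3 - <<'E'
import cv2
i=cv2.imread('pics/top0.png')
cv2.imwrite('pics/t1.png',cv2.resize(i[180:290,310:410],None,fx=5.4,fy=5.4,interpolation=cv2.INTER_CUBIC))
cv2.imwrite('pics/t2.png',cv2.resize(i[180:290,160:300],None,fx=5.4,fy=5.4,interpolation=cv2.INTER_CUBIC))
i=cv2.imread('pics/side0.png')
cv2.imwrite('pics/s1.png',cv2.resize(i[190:310,290:410],None,fx=5,fy=5,interpolation=cv2.INTER_CUBIC))
E
```

```text
(no output)
```

View pics/t1.png

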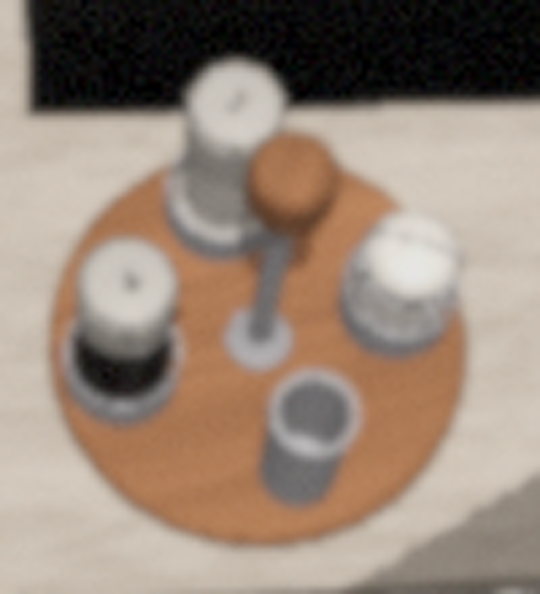

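View pics/t2.png

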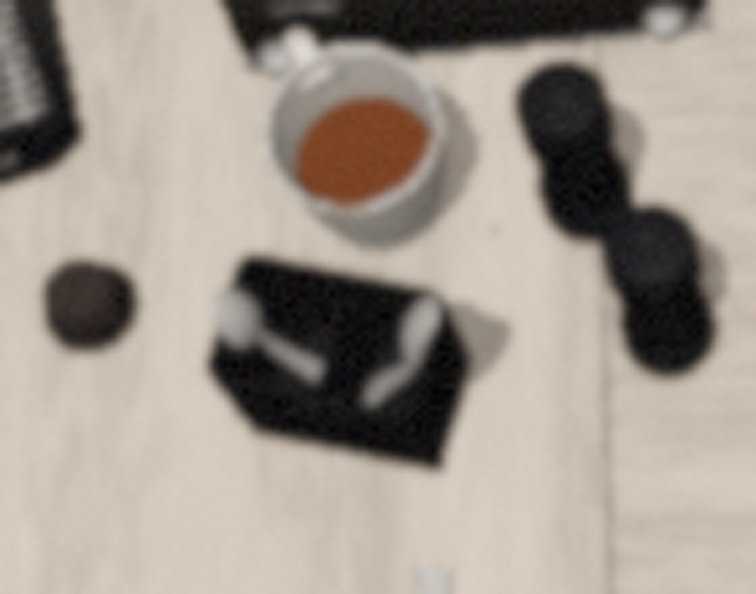

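View pics/s1.png

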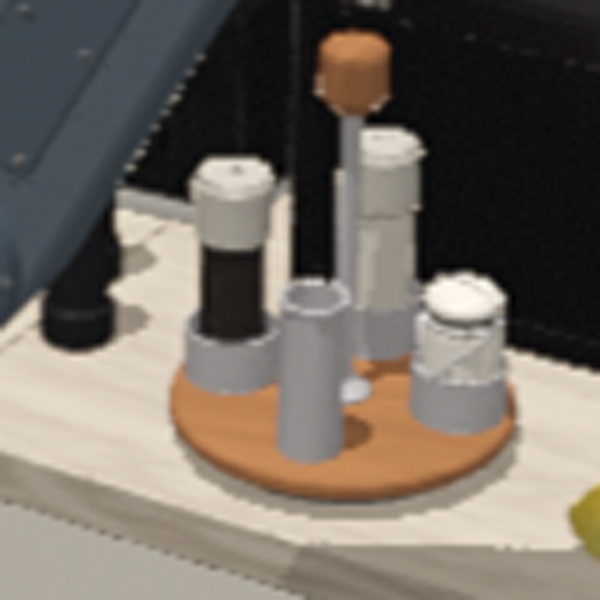

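```bash
python3 - <<'E'
from h import *
np.set_printoptions(precision=4,suppress=True)
t=np.load('pics/top0.npz');s=np.load('pics/side0.npz')
T=lambda u,v:(u/5.4+310,v/5.4+180)
T2=lambda u,v:(u/5.4+160,v/5.4+180)
S=lambda u,v:(u/5+290,v/5+190)
# platter ellipse
hsv=cv2.cvtColor(t['color'],cv2.COLOR_RGB2HSV)
m=((hsv[...,0]<20)&(hsv[...,1]>100)&(hsv[...,2]>90)).astype(np.uint8)
m[:,:310]=0;m[:,410:]=0
cs,_=cv2.findContours(m,cv2.RETR_EXTERNAL,cv2.CHAIN_APPROX_NONE)
c=max(cs,key=cv2.contourArea)
h=cv2.convexHull(c);P=np.array([onz(t,*p[0],.030) for p in c])[:,:2]
# circle of radius .112 fit on lower part
from scipy.optimize import least_squares
low=P[P[:,0]<P[:,0].min()+.15]
r=least_squares(lambda q:np.hypot(*(low-q[:2]).T)-.112,[low[:,0].mean(),low[:,1].mean()],loss='soft_l1',f_scale=.002);print('platter',r.x,np.abs(r.fun).mean(), P.min(0),P.max(0))
print('platter tri by ends', onz(t,*T(258,338),.03))
def pr(n,a,b=None,z=None):
    if z: print(n,'top@z',onz(t,*a,z))
    if b: print(n,'tri',tri([ray(t,*a),ray(s,*b)]))
pr('knobtop',T(290,170),S(356,43),.273)
pr('mouth',T(314,413),S(314,293),.135)
pr('jar',T(410,255),S(463,295),.12)
pr('millblack',T(128,282),S(232,170),.174)
pr('millwhite',T(236,103),S(392,142),.174)
pr('spoon tip',T2(232,300),None,.178)
pr('teaspoon',T2(425,315),None,.115)
pr('spoonbowl',T2(238,318),None,.16)
pr('cad BL',T2(245,258),None,.105)
pr('cad BR',T2(448,298),None,.105)
pr('cad FL',T2(212,365),None,.105)
pr('cad bot FL',T2(260,432),None,.0)
pr('cad bot FR',T2(440,465),None,.0)
i=t['color'][210:280,190:260].astype(float)
i=255*(np.clip(i,0,90)/90)**.5
cv2.imwrite('pics/cad.png',cv2.resize(i[:,:,::-1].astype(np.uint8),None,fx=8,fy=8,interpolation=cv2.INTER_CUBIC))
E
```

```text
platter [ 0.4424 -0.0552] 0.028185095934642506 [ 0.4287 -0.146 ] [0.6539 0.0662]
platter tri by ends [ 0.5386 -0.0405  0.03  ]
knobtop top@z [ 0.5362 -0.0375  0.273 ]
knobtop tri [ 0.5392 -0.0393  0.268 ]
mouth top@z [ 0.4646 -0.0546  0.135 ]
mouth tri [ 0.4646 -0.0549  0.1363]
jar top@z [ 0.5486 -0.1109  0.12  ]
jar tri [ 0.5524 -0.1131  0.1108]
millblack top@z [0.5226 0.0328 0.174 ]
millblack tri [0.5226 0.0331 0.1732]
millwhite top@z [ 0.6121 -0.0252  0.174 ]
millwhite tri [ 0.6162 -0.028   0.1687]
spoon tip top@z [0.5299 0.3673 0.178 ]
teaspoon top@z [0.5397 0.2861 0.115 ]
spoonbowl top@z [0.5271 0.3685 0.16  ]
cad BL top@z [0.5785 0.3785 0.105 ]
cad BR top@z [0.5516 0.2762 0.105 ]
cad FL top@z [0.5224 0.3938 0.105 ]
```

View pics/cad.png

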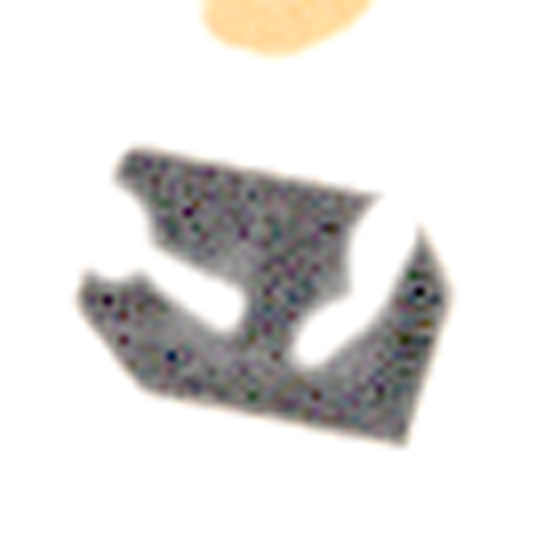

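```bash
python3 -m inch '{"dp":[[-12,-16,0],[-26,-34,0],[-26,-34,0],[-26,-34,0],[-24,-30,0],[-10,-14,-10],[0,0,-24],[0,0,-36],[0,0,-36],[0,0,-36],[0,0,-36],[0,0,-36],[0,0,-36],[0,0,-36],[0,0,-36],[0,0,-36],[0,0,-36],[0,0,-36],[0,0,-36],[0,0,-36]],"yaw":[0,0,0,0,0,-1,-3,-4.6,-4.6,-4.6,-4.6,-4.6,-4.6,-4.6,-4.6,-4.6,-4.6,-4.6,-4.6,-4.6]}'
```

```text
time_s: 1.82
position: [0.468, -0.082, 0.363]
tcp_rot: [[0.0, 0.992, -0.122], [0.0, -0.122, -0.992], [-1.0, 0.0, -0.0]]
force: [1.2, 0.5, -0.5]
opening: 1.001
```

```bash
cat >> h.py <<'E'
def plan(tgt,ang=None,n=10,st=None,ease=True):
    """world target pos(m), tool-y angle(deg) -> rows from measured/commanded pose"""
    if st is None:
        s=bot.read_state(); st=(s['position'],np.degrees(np.arctan2(s['tcp_rot'][1,1],s['tcp_rot'][0,1])))
    p,a=np.array(st[0],float),st[1]
    if ang is None: ang=a
    w=np.ones(n)
    if ease and n>3: w[0]=w[-1]=.5
    w/=w.sum(); D=(np.array(tgt)-p)*1000; dy=-(ang-a)
    dp=[];yw=[]
    for k in w:
        y=np.array([np.cos(np.radians(a)),np.sin(np.radians(a)),0]);x=np.array([0,0,-1.]);z=np.cross(x,y)
        d=D*k; dp.append([round(float(d@e),1) for e in (x,y,z)]); yw.append(round(float(dy*k),2)); a-=dy*k
    print('from',p,st[1],'{"dp":%s,"yaw":%s}'%(str(dp).replace(' ',''),str(yw).replace(' ','')))
E
python3 - <<'E'
from h import *
plan([.40,.25,.36],75,14)
E
```

```text
from [ 0.46795493 -0.08200486  0.36295825] -7.022241860770639 {"dp":[[0.1,-4.2,-12.4],[0.2,-6.9,-25.1],[0.2,-4.1,-25.7],[0.2,-1.3,-26.0],[0.2,1.6,-26.0],[0.2,4.4,-25.7],[0.2,7.2,-25.0],[0.2,9.9,-24.1],[0.2,12.5,-22.9],[0.2,15.0,-21.3],[0.2,17.2,-19.6],[0.2,19.3,-17.6],[0.2,21.1,-15.3],[0.1,11.3,-6.5]],"yaw":[-3.15,-6.31,-6.31,-6.31,-6.31,-6.31,-6.31,-6.31,-6.31,-6.31,-6.31,-6.31,-6.31,-3.15]}
```

```bash
python3 -m inch '{"dp":[[0,-4,-12],[0,-7,-25],[0,-4,-26],[0,-1,-26],[0,2,-26],[0,4,-26],[0,7,-25],[0,10,-24],[0,12,-23],[0,15,-21],[0,17,-20],[0,19,-18],[0,21,-15],[0,11,-6],[0,0,0]],"yaw":[-3,-6,-6.5,-6.5,-6.5,-6.5,-6.5,-6.5,-6.5,-6.5,-6.5,-6.5,-6,-3,0]}'
python3 - <<'E'
from h import *
snap('wrist','w1');snap('top','t3');snap('side','s3')
E
```

```text
time_s: 3.07
position: [0.3968, 0.2489, 0.363]
tcp_rot: [[-0.001, 0.242, 0.97], [0.001, 0.97, -0.242], [-1.0, 0.001, -0.001]]
force: [0.5, -0.1, 0.9]
opening: 1.0
```

View pics/w1.png

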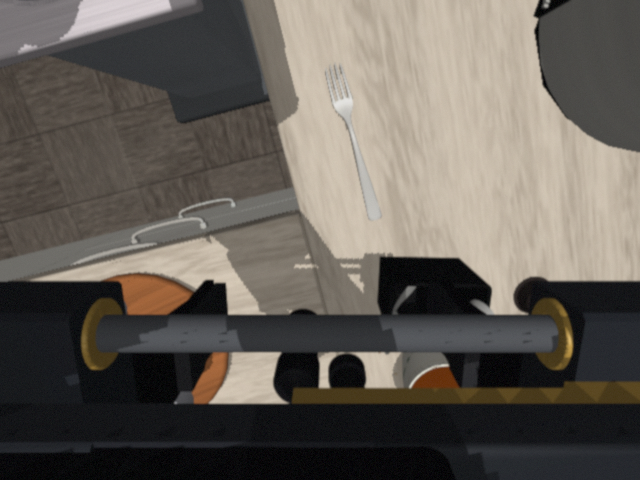

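View pics/s3.png

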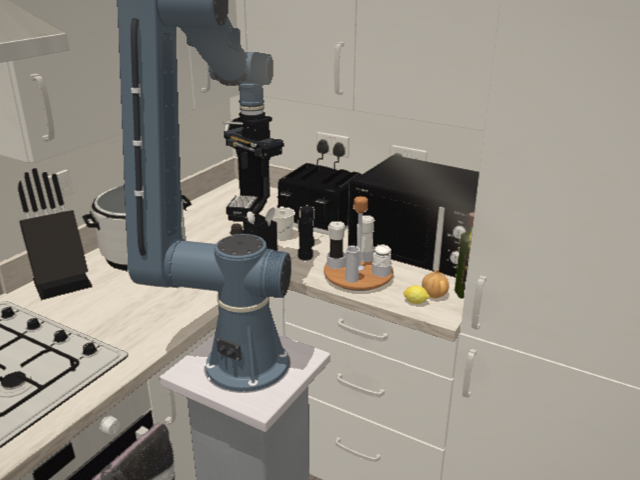

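The wrist view has the caddy hidden behind the gripper (about 430,290). The side view now shows the caddy near (262,225), so I'll zoom there.

```bash
python3 - <<'E'
import cv2
i=cv2.imread('pics/s3.png')
cv2.imwrite('pics/s4.png',cv2.resize(cv2.convertScaleAbs(i[180:280,210:320],alpha=2),None,fx=6,fy=6,interpolation=cv2.INTER_CUBIC))
i=cv2.imread('pics/t3.png')
cv2.imwrite('pics/t4.png',cv2.resize(i[150:350,130:350],None,fx=3,fy=3,interpolation=cv2.INTER_CUBIC))
E
```

```text
(no output)
```

View pics/s4.png

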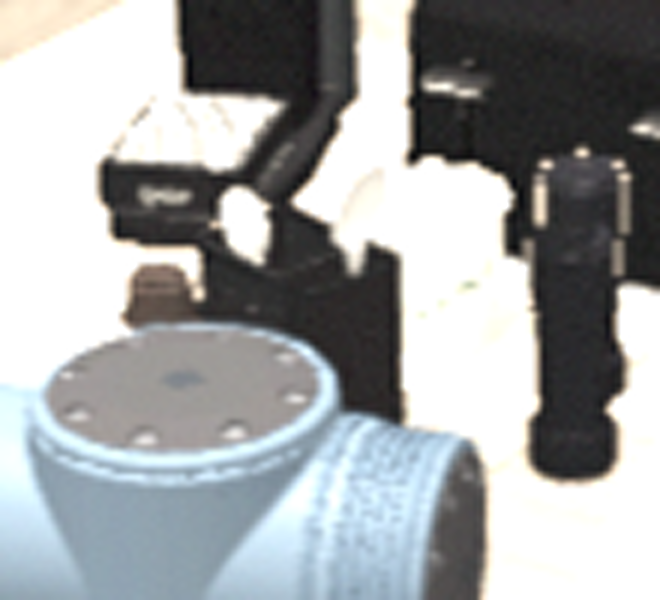

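View pics/t4.png

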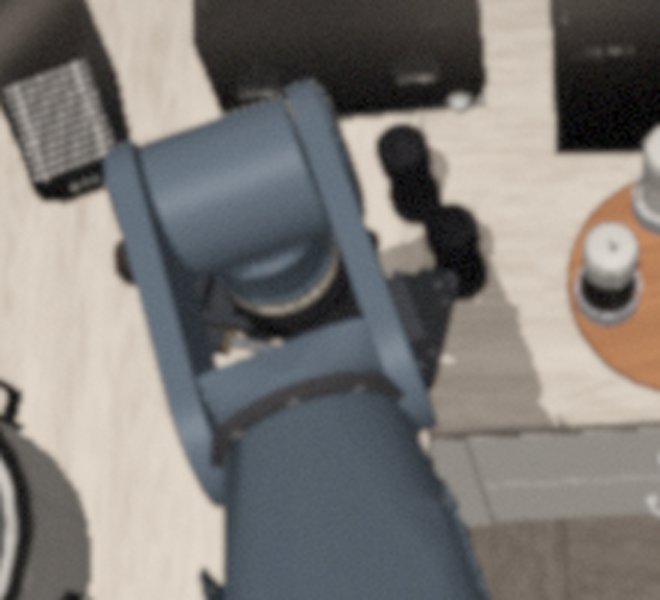

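```bash
python3 - <<'E'
from h import *
np.set_printoptions(precision=4,suppress=True)
t=np.load('pics/top0.npz');s=np.load('pics/side0.npz')
T2=lambda u,v:(u/5.4+160,v/5.4+180)
S=lambda u,v:(u/6+210,v/6+180)
C=lambda u,v:(u/8+190,v/8+210)
for n,a,b in [('left',(235,290),(240,187)),('right',(432,293),(372,170)),('leftbowlc',(238,318),(245,222)),('rightbowlc',(420,328),(360,205)),('Rlow',(372,400),(355,270))]:
    r=[ray(t,*T2(*a)),ray(s,*S(*b))];p=tri(r)
    print(n,p,'miss',[np.linalg.norm(np.cross(p-o,d)) for o,d in r])
for n,a,z in [('BL',(128,150),.105),('FL',(82,300),.105),('FLb',(145,388),0.),('FRb',(405,442),0.),('BRb',(450,295),0.),('BR?',(418,215),.105),('FR?',(355,345),.105)]:
    print(n,onz(t,*C(*a),z))
E
```

```text
left [0.551  0.3818 0.1259] miss [np.float64(0.004602180028748342), np.float64(0.004602180028748529)]
right [0.5298 0.2766 0.1686] miss [np.float64(0.0031165491390324055), np.float64(0.003116549139032292)]
leftbowlc [0.5462 0.3814 0.1054] miss [np.float64(0.00021788917749433078), np.float64(0.00021788917749435371)]
rightbowlc [0.5212 0.2832 0.1488] miss [np.float64(4.264990802623841e-05), np.float64(4.2649908026241516e-05)]
Rlow [0.5091 0.3001 0.1085] miss [np.float64(0.016780782837768463), np.float64(0.01678078283776821)]
BL [0.5755 0.3768 0.105 ]
FL [0.5225 0.3911 0.105 ]
FLb [0.523  0.3929 0.    ]
FRb [0.4977 0.299  0.    ]
BRb [0.5525 0.2825 0.    ]
BR? [0.5468 0.2781 0.105 ]
FR? [0.5018 0.2993 0.105 ]
```

The long spoon is the right-hand one in the top view: tip z≈0.17, bowl centre (0.521,0.283,0.149). So the caddy's +y points to world −y (angle −105°). The left spoon's top is at 0.126, which matches the teaspoon. Next I plan the approach.

```bash
python3 - <<'E'
from h import *
plan([.525,.2935,.26],75,8)
E
```

```text
from [0.39773336 0.24629113 0.36295506] 75.70050266842759 {"dp":[[7.4,5.5,8.0],[14.7,11.0,15.9],[14.7,11.1,15.9],[14.7,11.1,15.9],[14.7,11.1,15.9],[14.7,11.2,15.9],[14.7,11.2,15.8],[7.4,5.6,7.9]],"yaw":[0.05,0.1,0.1,0.1,0.1,0.1,0.1,0.05]}
```

```bash
python3 -m inch '{"dp":[[7,5.5,8],[15,11,16],[15,11,16],[15,11,16],[15,11,16],[15,11,16],[14,11,16],[7,5.5,7],[0,0,0],[0,0,0]],"yaw":[0.1,0.1,0.1,0.1,0.1,0.1,0.1,0,0,0]}'
python3 - <<'E'
from h import *
c=snap('wrist','w2');s=snap('side','s5')
cv2.imwrite('pics/s6.png',cv2.resize(cv2.convertScaleAbs(s['color'][150:270,210:330,::-1],alpha=2),None,fx=5,fy=5,interpolation=cv2.INTER_CUBIC))
E
```

```text
time_s: 4.05
position: [0.5246, 0.2925, 0.2594]
tcp_rot: [[-0.002, 0.259, 0.966], [-0.001, 0.966, -0.259], [-1.0, -0.001, -0.002]]
force: [-0.8, 0.3, 1.1]
opening: 1.001
```

View pics/w2.png

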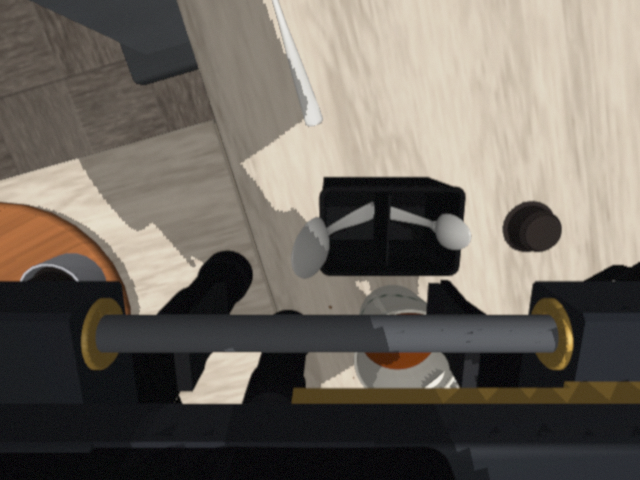

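View pics/s6.png

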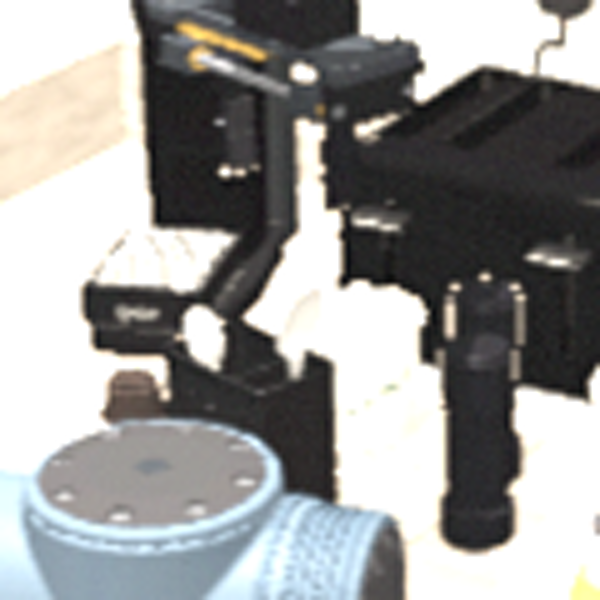

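```bash
python3 - <<'E'
from h import *
np.set_printoptions(precision=4,suppress=True)
c=np.load('pics/w2.npz')
for n,u,v,z in [('c1',322,190,.105),('c2',465,190,.105),('c3',320,274,.105),('c4',460,274,.105),('bowl',311,248,.15),('bowl tri tip',303,262,.17),('neck',332,222,.105),('low',372,208,.03),('lowmidwall',380,200,.105)]:
    p=onz(c,u,v,z);d=p-np.array([.5246,.2925,0]);a=np.radians(-105)
    print(n,p,'rel TCP along caddy y, x:',d[0]*np.cos(a)+d[1]*np.sin(a), d[0]*np.sin(a)*1-d[1]*np.cos(a))
print(proj(c,[.525,.2935,.15]),proj(c,[.5212,.2832,.149]))
E
```

```text
c1 [0.4915 0.2983 0.105 ] rel TCP along caddy y, x: 0.0029600880063474907 0.03352024123120604
c2 [0.519  0.4013 0.105 ] rel TCP along caddy y, x: -0.10362470333903144 0.033517305575941875
c3 [0.5548 0.2795 0.105 ] rel TCP along caddy y, x: 0.0047366817433723285 -0.0325205087800345
c4 [0.5833 0.386  0.105 ] rel TCP along caddy y, x: -0.10547156453647695 -0.03250279575648758
bowl [0.5211 0.2833 0.15  ] rel TCP along caddy y, x: 0.009750006662588922 0.0009733305447699701
bowl tri tip [0.5234 0.2784 0.17  ] rel TCP along caddy y, x: 0.013900864650440058 -0.002439595845553549
neck [0.5169 0.2993 0.105 ] rel TCP along caddy y, x: -0.0045753730750983865 0.00920744494338643
low [0.5287 0.3362 0.03  ] rel TCP along caddy y, x: -0.04323612907765672 0.007365170578232902
lowmidwall [0.5099 0.3384 0.105 ] rel TCP along caddy y, x: -0.04053042520863364 0.026028597982462577
[327.459  249.6158] [310.8886 247.7418]
```

```bash
python3 -m inch '{"dp":[[8,0,0],[16,0,0],[18,0,0],[18,0,0],[18,0,0],[16,0,0],[10,0,0],[5,0,0],[0,0,0]],"yaw":[0,0,0,0,0,0,0,0,0]}' 87
python3 -m inch '{"dp":[[0,0,0],[0,0,0],[0,0,0],[0,0,0],[0,3,0],[0,6,0],[0,6,0],[0,6,0],[0,6,0],[0,6,0],[0,4,0],[0,1,0],[0,0,0],[0,0,0]],"yaw":[0,0,0,0,0,0,0,0,0,0,0,0,0,0]}' 46
python3 - <<'E'
from h import *
c=snap('wrist','w3');s=snap('side','s7')
cv2.imwrite('pics/s8.png',cv2.resize(cv2.convertScaleAbs(s['color'][150:270,210:330,::-1],alpha=2),None,fx=5,fy=5,interpolation=cv2.INTER_CUBIC))
E
```

```text
time_s: 4.9
position: [0.5239, 0.2932, 0.1506]
tcp_rot: [[-0.002, 0.258, 0.966], [-0.001, 0.966, -0.258], [-1.0, -0.001, -0.001]]
force: [-0.2, -0.4, -0.1]
opening: 0.999
time_s: 6.07
position: [0.5343, 0.33, 0.151]
tcp_rot: [[-0.0, 0.258, 0.966], [-0.0, 0.966, -0.258], [-1.0, -0.0, -0.0]]
force: [0.5, -0.2, -0.2]
opening: 0.526
```

View pics/w3.png

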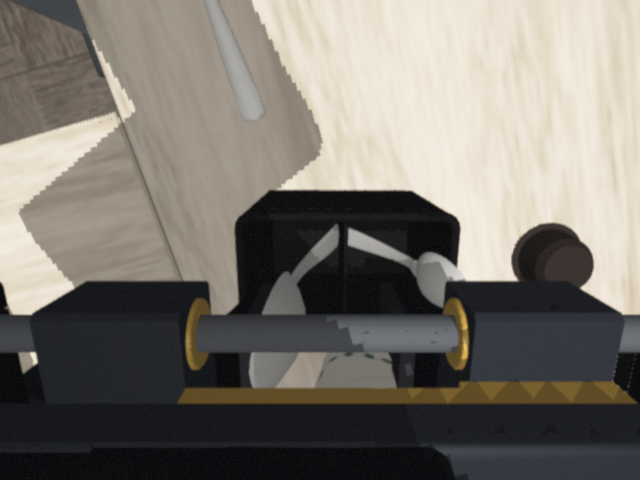

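View pics/s8.png

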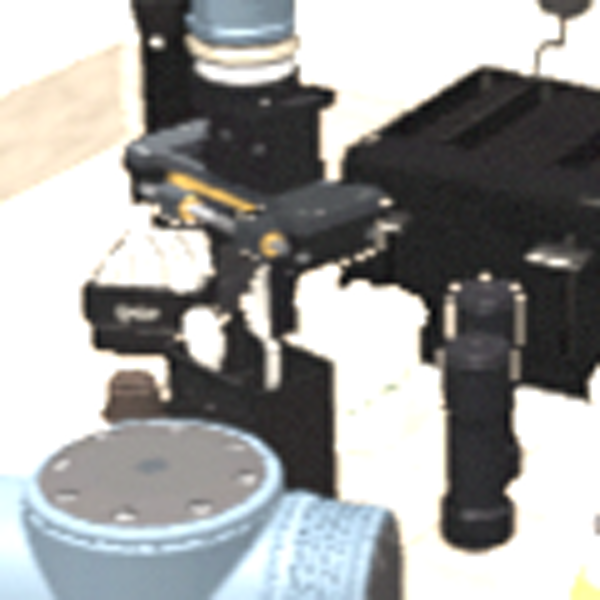

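The wrist view shows the spoon between the fingers (bowl about 275,330) and partly straightened. Now I close.

```bash
python3 -m inch '{"dp":[[0,1,0],[0,1,0],[0,0,0],[0,0,0],[0,0,0],[0,0,0]],"yaw":[0,0,0,0,0,0]}' 25
python3 -m inch '{"dp":[[0,0,0],[0,0,0],[0,0,0],[0,0,0],[0,0,0],[0,0,0]],"yaw":[0,0,0,0,0,0]}' 0
python3 -m inch '{"dp":[[-5,0,0],[-15,0,0],[-25,0,0],[-25,0,0],[-25,0,0],[-25,0,0],[-20,0,0],[-15,0,0],[-5,0,0],[0,0,0],[0,0,0]],"yaw":[0,0,0,0,0,0,0,0,0,0,0]}'
python3 - <<'E'
from h import *
c=snap('wrist','w4');s=snap('side','s9')
cv2.imwrite('pics/s10.png',cv2.resize(cv2.convertScaleAbs(s['color'][130:250,210:330,::-1],alpha=2),None,fx=5,fy=5,interpolation=cv2.INTER_CUBIC))
E
```

```text
time_s: 6.67
position: [0.535, 0.3319, 0.1512]
tcp_rot: [[-0.0, 0.258, 0.966], [-0.0, 0.966, -0.258], [-1.0, -0.0, -0.0]]
force: [0.6, -0.5, 0.7]
opening: 0.296
time_s: 7.17
position: [0.5348, 0.3317, 0.1511]
tcp_rot: [[-0.001, 0.258, 0.966], [-0.001, 0.966, -0.258], [-1.0, -0.001, -0.0]]
force: [-0.3, -0.9, 1.4]
opening: 0.152
time_s: 8.08
position: [0.5346, 0.332, 0.3107]
tcp_rot: [[-0.001, 0.258, 0.966], [0.0, 0.966, -0.258], [-1.0, -0.0, -0.001]]
force: [0.8, -0.2, -1.6]
opening: 0.153
```

View pics/w4.png

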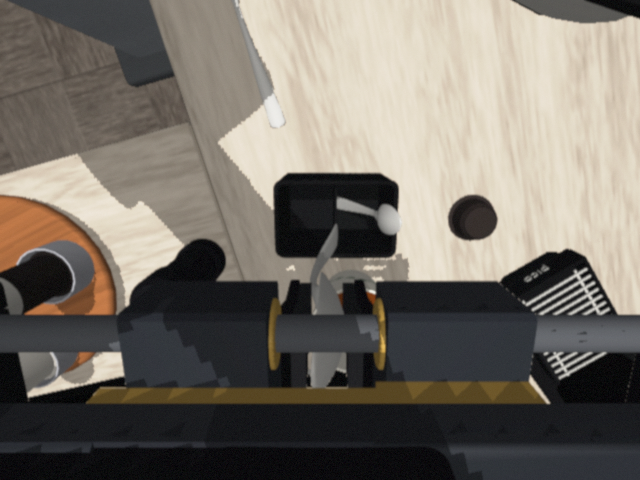

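View pics/s10.png

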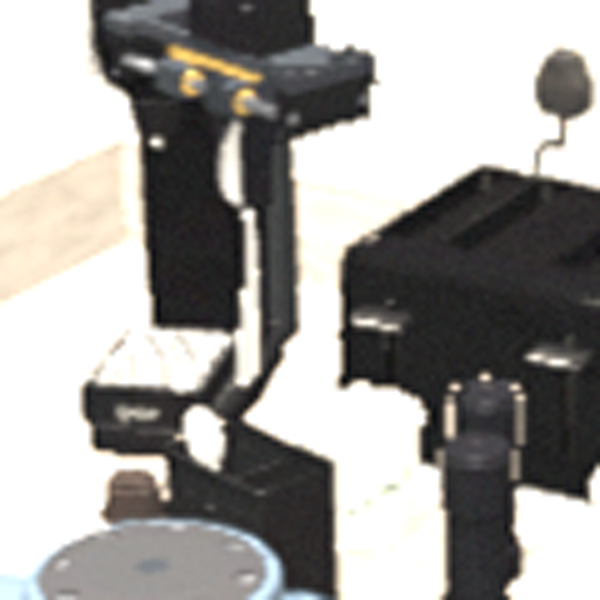

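The spoon is lifted and nearly upright. Its handle end is at wrist (334,228) and side (259,207). I'll locate the end relative to the TCP.

```bash
python3 - <<'E'
from h import *
np.set_printoptions(precision=4,suppress=True)
c=np.load('pics/w4.npz');s=np.load('pics/s9.npz')
i=c['color'][200:320,280:400,::-1]
cv2.imwrite('pics/e1.png',cv2.resize(i,None,fx=5,fy=5,interpolation=cv2.INTER_CUBIC))
cv2.imwrite('pics/e2.png',cv2.resize(cv2.convertScaleAbs(s['color'][150:220,235:285,::-1],alpha=1.5),None,fx=8,fy=8,interpolation=cv2.INTER_CUBIC))
a=tri([ray(c,334,228),ray(s,247/5+210,388/5+130)]);print(a)
print(bot.read_state()['position'], onz(c,334,228,.162))
print(proj(c,[.5346,.332,.162]))
E
```

```text
[0.5339 0.3374 0.1548]
[0.5342 0.3318 0.3096] [0.5308 0.3394 0.162 ]
[325.7517 235.2504]
```

View pics/e1.png

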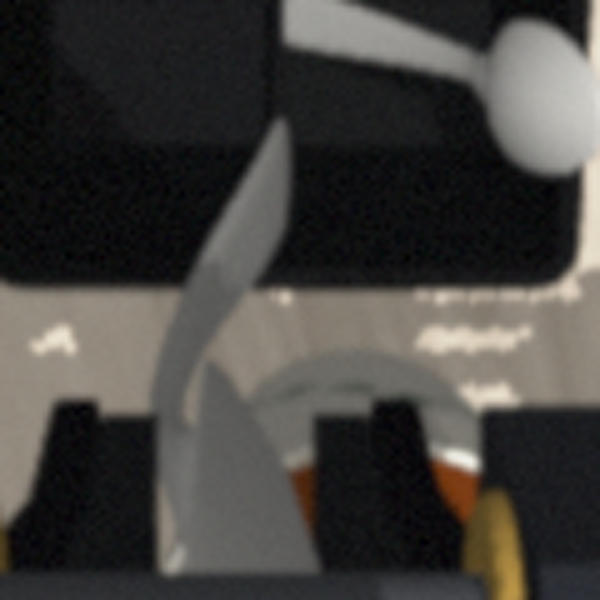

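View pics/e2.png

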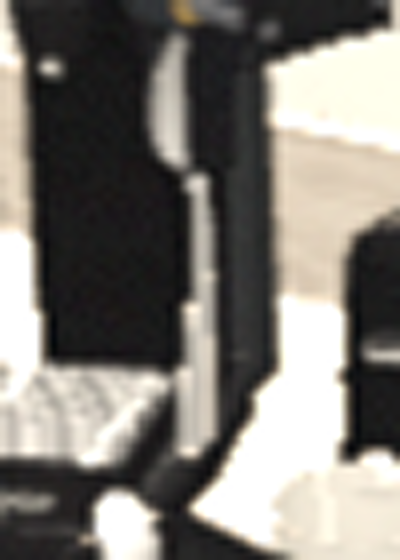

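```bash
python3 - <<'E'
from h import *
np.set_printoptions(precision=4,suppress=True)
c=np.load('pics/w4.npz');s=np.load('pics/s9.npz')
print(tri([ray(c,337,233),ray(s,260,206.5)]),onz(c,337,233,.16))
plan([.4646,-.0548,.335],101,16)
E
```

```text
[0.5382 0.3384 0.1569] [0.5356 0.3406 0.16  ]
from [0.5342 0.3318 0.3096] 75.05009378690806 {"dp":[[-0.8,-13.0,1.1],[-1.7,-26.1,1.8],[-1.7,-26.2,1.0],[-1.7,-26.2,0.2],[-1.7,-26.2,-0.6],[-1.7,-26.1,-1.4],[-1.7,-26.1,-2.2],[-1.7,-26.0,-3.0],[-1.7,-25.9,-3.7],[-1.7,-25.8,-4.5],[-1.7,-25.6,-5.3],[-1.7,-25.5,-6.1],[-1.7,-25.3,-6.8],[-1.7,-25.1,-7.6],[-1.7,-24.8,-8.4],[-0.8,-12.3,-4.6]],"yaw":[-0.86,-1.73,-1.73,-1.73,-1.73,-1.73,-1.73,-1.73,-1.73,-1.73,-1.73,-1.73,-1.73,-1.73,-1.73,-0.86]}
```

```bash
python3 -m inch '{"dp":[[-8,-13,1],[-9,-26,2],[-9,-26,1],[0,-26,0],[0,-26,-1],[0,-26,-1],[0,-26,-2],[0,-26,-3],[0,-26,-4],[0,-26,-4],[0,-26,-5],[0,-25,-6],[0,-25,-7],[0,-25,-8],[0,-25,-8],[0,-12,-4],[0,0,0],[0,0,0]],"yaw":[-1,-1.7,-1.7,-1.7,-1.7,-1.7,-1.7,-1.7,-1.7,-1.7,-1.7,-1.7,-1.7,-1.7,-1.7,-1.1,0,0]}'
python3 - <<'E'
from h import *
c=snap('wrist','w5');s=snap('side','s11');t=snap('top','t5')
cv2.imwrite('pics/s12.png',cv2.resize(s['color'][140:300,280:420,::-1],None,fx=4,fy=4,interpolation=cv2.INTER_CUBIC))
print(bot.read_state()['position'])
E
```

```text
time_s: 9.68
position: [0.4657, -0.0533, 0.3362]
tcp_rot: [[-0.002, -0.188, 0.982], [0.001, 0.982, 0.188], [-1.0, 0.002, -0.002]]
force: [0.2, 0.4, -0.8]
opening: 0.153
[ 0.4660314  -0.05221037  0.33673077]
```

View pics/w5.png

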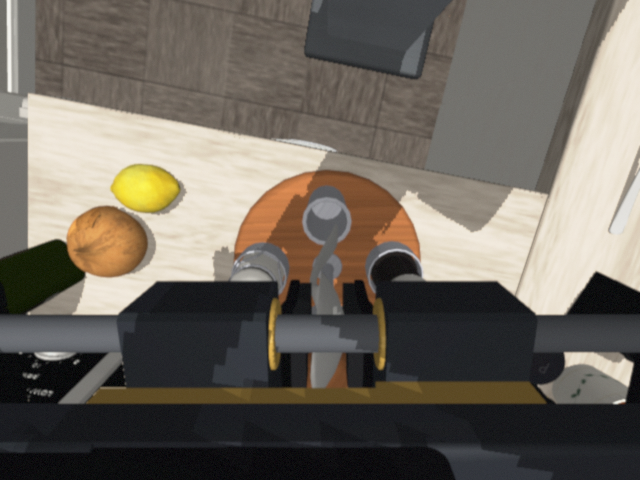

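View pics/s12.png

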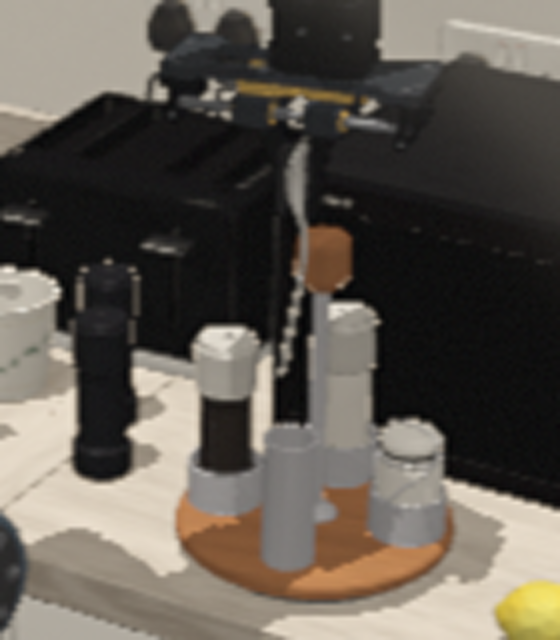

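```bash
python3 - <<'E'
from h import *
from scipy.optimize import least_squares
np.set_printoptions(precision=4,suppress=True)
c=np.load('pics/w5.npz')
cv2.imwrite('pics/e3.png',cv2.resize(c['color'][180:300,260:400,::-1],None,fx=5,fy=5,interpolation=cv2.INTER_CUBIC))
hsv=cv2.cvtColor(c['color'],cv2.COLOR_RGB2HSV)
m=((hsv[...,0]<20)&(hsv[...,1]>110)&(hsv[...,2]>60)).astype(np.uint8);m[:,:225]=0;m[:,430:]=0;m[285:]=0
pts=[]
for u in range(250,410,4):
    v=np.where(m[:,u])[0]
    if len(v): pts.append(onz(c,u,v[0]-.5,.030)[:2])
pts=np.array(pts)
r=least_squares(lambda q:np.hypot(*(pts-q[:2]).T)-.112,[.53,-.04],loss='soft_l1',f_scale=.001);print('platter',r.x,np.abs(r.fun).max())
print(onz(c,327,220,.135))
E
```

```text
platter [ 0.5404 -0.0375] 0.0013499102106158956
[ 0.4644 -0.0519  0.135 ]
```

View pics/e3.png

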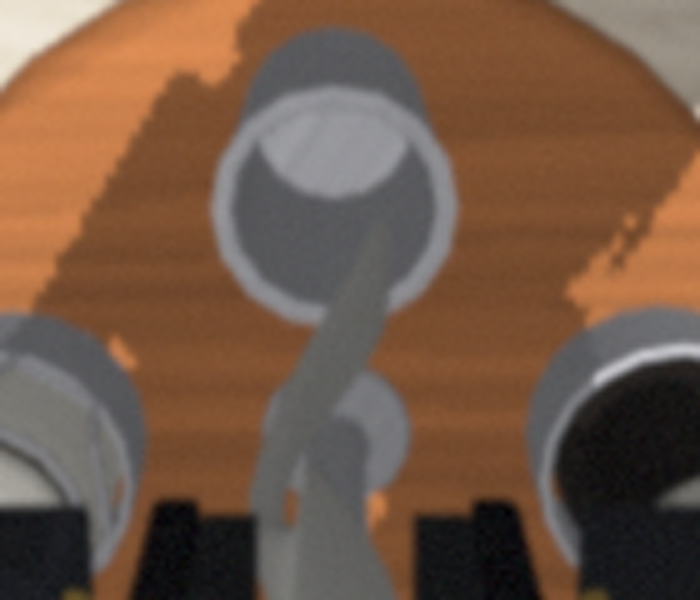

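```bash
python3 -m inch '{"dp":[[5,-0.5,-1],[12,-0.5,-0.5],[15,0,0],[15,0,0],[15,0,0],[10,0,0],[5,0,0],[0,0,0]],"yaw":[0,0,0,0,0,0,0,0]}'
python3 - <<'E'
from h import *
c=snap('wrist','w6')
cv2.imwrite('pics/e4.png',cv2.resize(c['color'][150:330,240:420,::-1],None,fx=3.3,fy=3.3,interpolation=cv2.INTER_CUBIC))
s=snap('side','s13')
cv2.imwrite('pics/s14.png',cv2.resize(s['color'][180:290,320:400,::-1],None,fx=5,fy=5,interpolation=cv2.INTER_CUBIC))
E
```

```text
time_s: 10.5
position: [0.4641, -0.0536, 0.2589]
tcp_rot: [[-0.003, -0.191, 0.982], [0.001, 0.982, 0.191], [-1.0, 0.002, -0.003]]
force: [0.0, 0.0, -0.3]
opening: 0.157
```

View pics/e4.png

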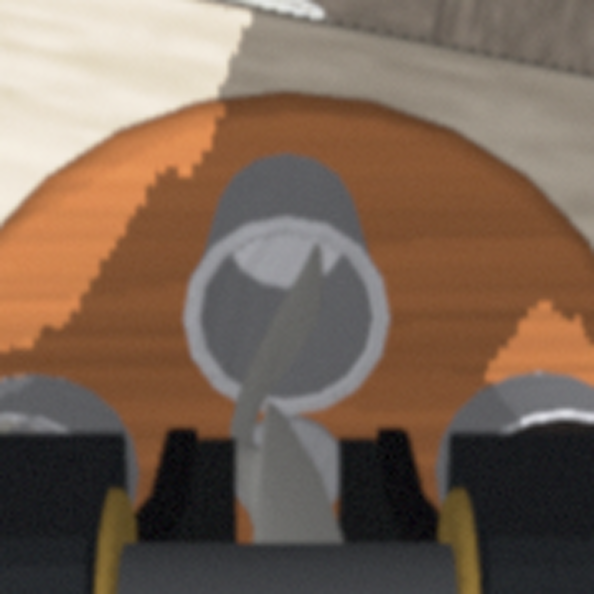

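View pics/s14.png

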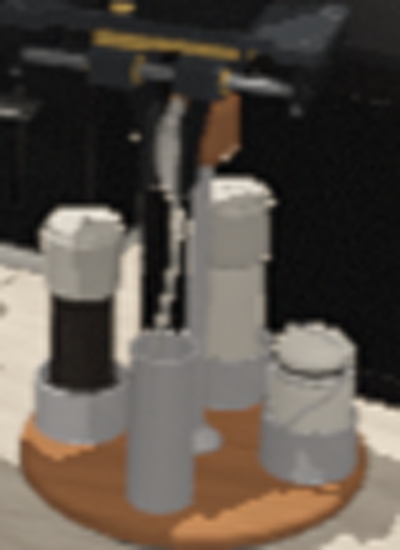

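```bash
python3 -m inch '{"dp":[[5,0,0],[9,0,0],[9,0,0],[9,0,0],[8,0,0],[5,0,0],[0,0,0]],"yaw":[0,0,0,0,0,0,0]}'; python3 -m inch '{"dp":[[4,0,0],[5,0,0],[5,0,0],[4,0,0],[0,0,0]],"yaw":[0,0,0,0,0]}'
python3 - <<'E'
from h import *
c=snap('wrist','w7')
cv2.imwrite('pics/e5.png',cv2.resize(c['color'][150:330,240:420,::-1],None,fx=3.3,fy=3.3,interpolation=cv2.INTER_CUBIC))
s=snap('side','s15')
cv2.imwrite('pics/s16.png',cv2.resize(s['color'][180:290,320:400,::-1],None,fx=5,fy=5,interpolation=cv2.INTER_CUBIC))
print(bot.read_state()['position'],bot.read_state()['force'])
E
```

```text
time_s: 11.18
position: [0.464, -0.0542, 0.2137]
tcp_rot: [[-0.003, -0.19, 0.982], [0.001, 0.982, 0.19], [-1.0, 0.002, -0.003]]
force: [-0.2, -0.5, 0.3]
opening: 0.155
time_s: 11.6
position: [0.4644, -0.0543, 0.1964]
tcp_rot: [[-0.001, -0.19, 0.982], [0.001, 0.982, 0.19], [-1.0, 0.001, -0.001]]
force: [-0.6, -0.2, -0.0]
opening: 0.154
[ 0.46482815 -0.05444973  0.19702194] [ 0.1978849   0.08950056 -0.58164191]
```

View pics/e5.png

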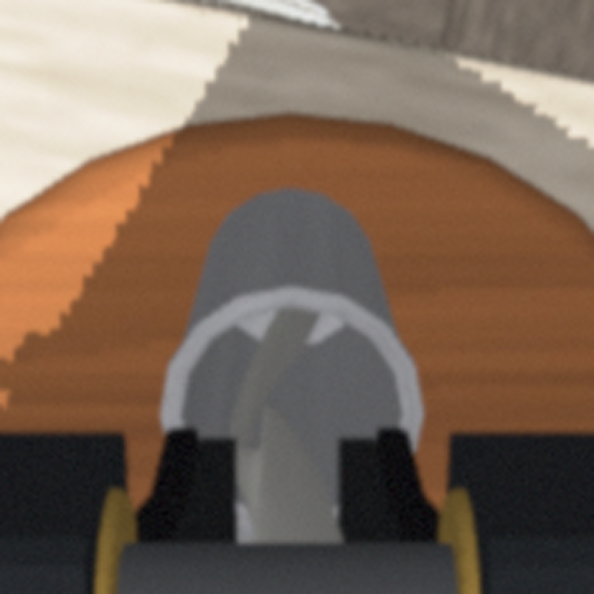

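View pics/s16.png

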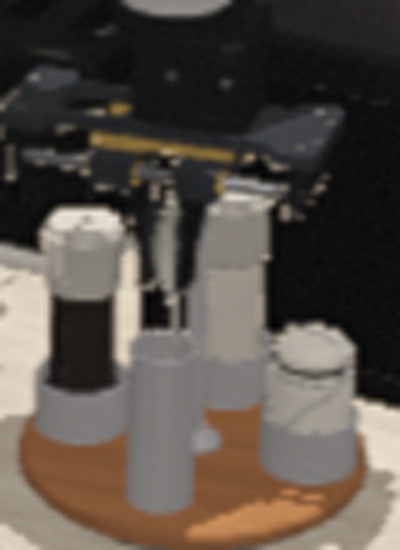

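No contact yet, and the spoon is going down the cup cleanly. I continue gently towards the floor.

```bash
python3 -m inch '{"dp":[[3,0,0],[3,0,0],[2,0,0],[0,0,0]],"yaw":[0,0,0,0]}'; python3 -m inch '{"dp":[[2,0,0],[2,0,0],[1,0,0],[0,0,0]],"yaw":[0,0,0,0]}'
```

```text
time_s: 12.03
position: [0.4648, -0.0545, 0.1888]
tcp_rot: [[-0.0, -0.19, 0.982], [0.0, 0.982, 0.19], [-1.0, 0.0, -0.0]]
force: [0.5, 0.5, -0.5]
opening: 0.154
time_s: 12.37
position: [0.4651, -0.0545, 0.184]
tcp_rot: [[0.0, -0.19, 0.982], [0.0, 0.982, 0.19], [-1.0, -0.0, 0.0]]
force: [0.3, 0.3, -0.5]
opening: 0.159
```

```bash
python3 -m inch '{"dp":[[0,0,0],[0,0,0],[0,0,0],[0,0,0],[0,0,0]],"yaw":[0,0,0,0,0]}' 40
python3 -m inch '{"dp":[[-3,0,0],[-6,0,0],[-10,0,0],[-16,0,0],[-20,0,0],[-20,0,0],[-20,0,0],[-20,0,0],[-15,0,0],[-6,0,0],[0,0,0]],"yaw":[0,0,0,0,0,0,0,0,0,0,0]}'
python3 - <<'E'
from h import *
c=snap('wrist','w8')
s=snap('side','s17')
cv2.imwrite('pics/s18.png',cv2.resize(s['color'][150:300,300:420,::-1],None,fx=4,fy=4,interpolation=cv2.INTER_CUBIC))
E
```

```text
time_s: 12.78
position: [0.4648, -0.0545, 0.1842]
tcp_rot: [[-0.0, -0.19, 0.982], [-0.0, 0.982, 0.19], [-1.0, -0.0, -0.0]]
force: [-0.2, 0.0, -0.5]
opening: 0.42
time_s: 13.7
position: [0.4657, -0.0547, 0.322]
tcp_rot: [[0.004, -0.19, 0.982], [-0.001, 0.982, 0.19], [-1.0, -0.002, 0.004]]
force: [0.3, -0.6, -0.3]
opening: 0.458
```

View pics/w8.png

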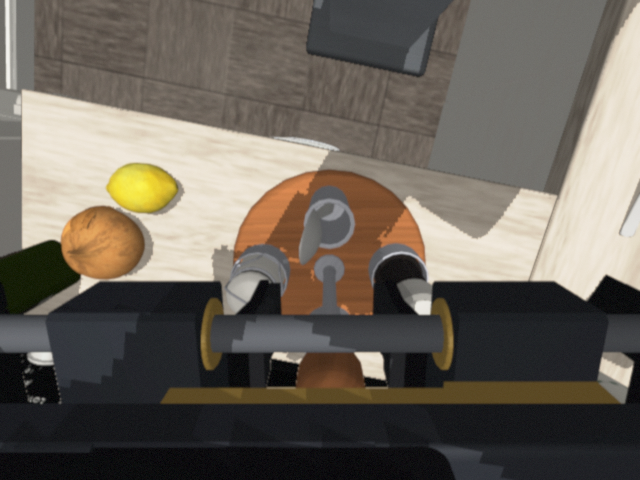

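View pics/s18.png

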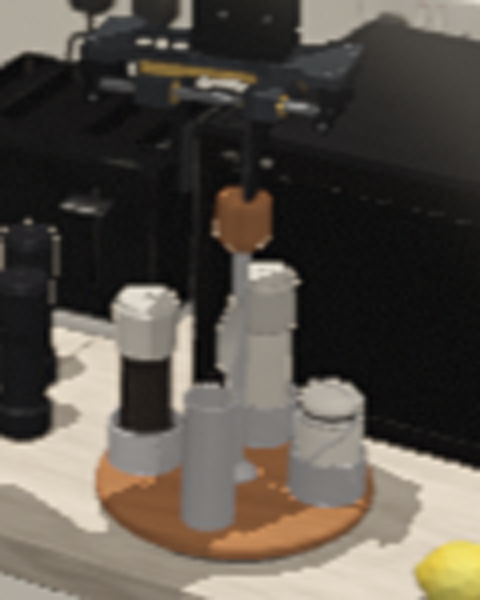

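The spoon stands in the cup on its own, bowl at wrist (311,235), and all three ring items are still upright. Next is the knob.

```bash
python3 - <<'E'
from h import *
plan([.539,-.0385,.322],101,5)
E
```

```text
from [ 0.46438255 -0.05426526  0.31981731] 100.95267076822431 {"dp":[[-0.3,0.2,9.5],[-0.5,0.3,19.1],[-0.5,0.3,19.1],[-0.5,0.3,19.1],[-0.3,0.2,9.5]],"yaw":[-0.01,-0.01,-0.01,-0.01,-0.01]}
```

```bash
python3 -m inch '{"dp":[[0,0.5,9],[0,0.5,19],[0,0.5,19],[0,0,19],[0,0,10],[0,0,0],[0,0,0]],"yaw":[0,0,0,0,0,0,0]}' 80
python3 - <<'E'
from h import *
np.set_printoptions(precision=4,suppress=True)
s=snap('side','s19');c=snap('wrist','w9')
cv2.imwrite('pics/s20.png',cv2.resize(s['color'][150:300,300:420,::-1],None,fx=4,fy=4,interpolation=cv2.INTER_CUBIC))
print(bot.read_state()['position'])
E
```

```text
time_s: 14.38
position: [0.5388, -0.0383, 0.319]
tcp_rot: [[-0.003, -0.191, 0.982], [0.001, 0.982, 0.191], [-1.0, 0.001, -0.003]]
force: [-0.6, 0.0, -0.7]
opening: 0.883
[ 0.5381 -0.0384  0.3195]
```

View pics/s20.png

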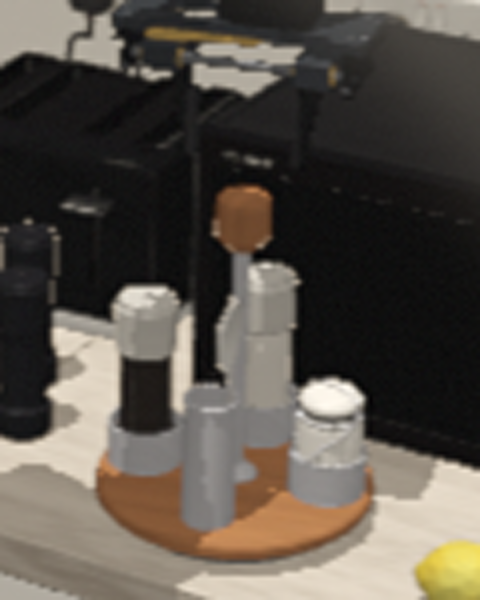

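View pics/w9.png

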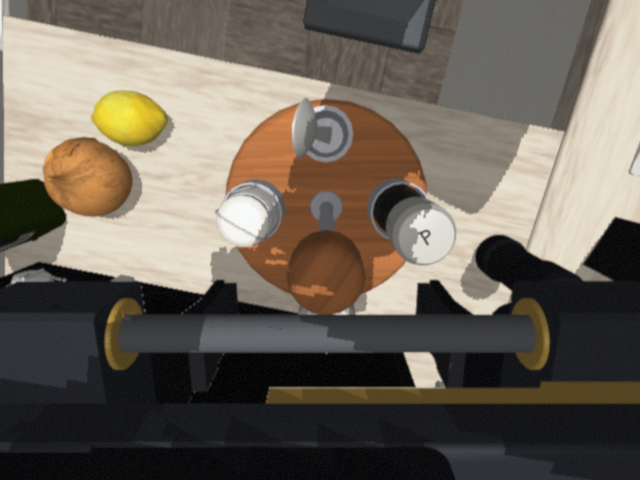

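```bash
python3 - <<'E'
from h import *
np.set_printoptions(precision=4,suppress=True)
c=np.load('pics/w9.npz')
print('knob', onz(c,326,273,.264)); print('post base',onz(c,325.5,207,.03))
for n,u,v,z in [('mouth',325.5,134,.135),('jarlid',244,220,.12),('mill',423,233,.174)]:
    p=onz(c,u,v,z); print(n,p)
# platter fit
from scipy.optimize import least_squares
hsv=cv2.cvtColor(c['color'],cv2.COLOR_RGB2HSV)
m=((hsv[...,0]<20)&(hsv[...,1]>110)&(hsv[...,2]>60)).astype(np.uint8);m[:,:225]=0;m[:,430:]=0
pts=[]
for u in range(240,420,4):
    v=np.where(m[:,u])[0]
    if len(v) : pts.append(onz(c,u,v[0]-.5,.03)[:2])
pts=np.array(pts)
r=least_squares(lambda q:np.hypot(*(pts-q[:2]).T)-.112,[.53,-.04],loss='soft_l1',f_scale=.001);print('platter',r.x)
E
```

```text
knob [ 0.5364 -0.0381  0.264 ]
post base [ 0.54   -0.0379  0.03  ]
mouth [ 0.4657 -0.0522  0.135 ]
jarlid [ 0.5502 -0.1084  0.12  ]
mill [0.522  0.0326 0.174 ]
platter [ 0.5413 -0.037 ]
```

```bash
python3 -m inch '{"dp":[[5,0,0],[11,0,0],[13,0,0],[13,0,0],[11,0,0],[6,0,0],[3,0,0],[0,0,0]],"yaw":[0,0,0,0,0,0,0,0]}'
python3 -m inch '{"dp":[[0,0,0],[0,0,0],[0,0,0],[0,0,0],[0,0,0],[0,0,0],[0,0,0],[0,0,0]],"yaw":[0,0,0,0,0,0,0,0]}' 20
```

```text
time_s: 15.15
position: [0.5386, -0.0386, 0.2577]
tcp_rot: [[-0.001, -0.19, 0.982], [0.0, 0.982, 0.19], [-1.0, 0.001, -0.001]]
force: [-0.3, 1.0, 0.3]
opening: 0.919
time_s: 15.82
position: [0.5393, -0.0386, 0.2583]
tcp_rot: [[0.0, -0.19, 0.982], [-0.0, 0.982, 0.19], [-1.0, -0.0, 0.0]]
force: [-0.3, -0.3, 0.9]
opening: 0.473
```

The knob is gripped: the opening is 41 mm against a 42 mm knob. I turn clockwise (+yaw), the first part gently.

```bash
python3 -m inch '{"dp":[[0,0,0],[0,0,0],[0,0,0],[0,0,0],[0,0,0],[0,0,0],[0,0,0],[0,0,0],[0,0,0],[0,0,0]],"yaw":[0.5,1,2,2.5,3,3,3,2.5,2,0.5]}' 20
python3 - <<'E'
from h import *
s=snap('side','s21');c=snap('wrist','w10')
cv2.imwrite('pics/s22.png',cv2.resize(s['color'][150:300,300:420,::-1],None,fx=4,fy=4,interpolation=cv2.INTER_CUBIC))
print(bot.read_state()['moment'],bot.read_state()['joint_positions'])
E
```

```text
time_s: 16.65
position: [0.5393, -0.0384, 0.2583]
tcp_rot: [[0.0, 0.159, 0.987], [0.0, 0.987, -0.159], [-1.0, 0.0, 0.0]]
force: [0.2, 0.7, 1.7]
opening: 0.472
[ 0.15479781 -0.05659749 -0.03338923] [-1.59321189e+01  2.25255713e+01  9.31022042e+01  1.92043421e-02
  6.43643153e+01 -9.68930491e+01]
```

View pics/s22.png

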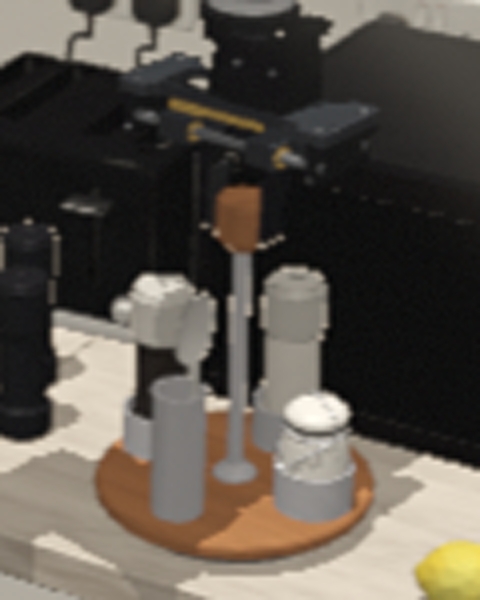

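View pics/w10.png

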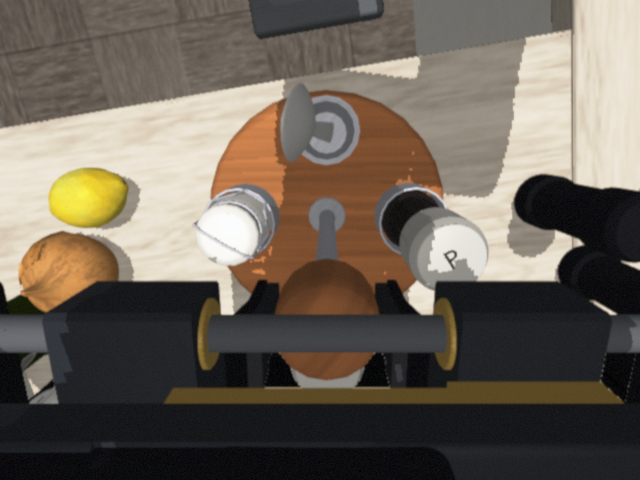

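The table turns with the knob with no visible slip (wrist: jar about 228,234, cup 329,130, same relative to the gripper). 81° remain.

```bash
python3 -m inch '{"dp":[[0,0,0],[0,0,0],[0,0,0],[0,0,0],[0,0,0],[0,0,0],[0,0,0],[0,0,0],[0,0,0],[0,0,0],[0,0,0],[0,0,0],[0,0,0],[0,0,0],[0,0,0],[0,0,0],[0,0,0],[0,0,0]],"yaw":[0.5,1,2,2.5,3,3,3,3,3,3,3,3,3,3,2.5,2,1,0.5]}' 20
python3 -m inch '{"dp":[[0,0,0],[0,0,0],[0,0,0],[0,0,0],[0,0,0],[0,0,0],[0,0,0],[0,0,0],[0,0,0],[0,0,0],[0,0,0],[0,0,0],[0,0,0],[0,0,0],[0,0,0],[0,0,0],[0,0,0]],"yaw":[0.5,1,2,2.5,3,3,3,3,3,3,3,3,3,3,2.5,1.5,0]}' 20
python3 - <<'E'
from h import *
s=snap('side','s23');c=snap('wrist','w11');snap('top','t11')
cv2.imwrite('pics/s24.png',cv2.resize(s['color'][150:300,300:420,::-1],None,fx=4,fy=4,interpolation=cv2.INTER_CUBIC))
st=bot.read_state();print(st['moment'],st['joint_positions'],np.degrees(np.arctan2(st['tcp_rot'][1,1],st['tcp_rot'][0,1])))
E
```

```text
time_s: 18.25
position: [0.5394, -0.0382, 0.2583]
tcp_rot: [[0.001, 0.778, 0.628], [0.001, 0.628, -0.778], [-1.0, 0.001, -0.0]]
force: [0.8, 2.6, 1.9]
opening: 0.472
time_s: 19.67
position: [0.5397, -0.0381, 0.2583]
tcp_rot: [[0.001, 1.0, -0.02], [0.001, -0.02, -1.0], [-1.0, 0.001, -0.001]]
force: [1.9, 3.6, 2.2]
opening: 0.474
[ 0.75692272 -0.42263769 -0.06837493] [-1.59206275e+01  2.25322729e+01  9.30857541e+01  7.66135045e-02
  6.43298701e+01 -1.49043966e+01] -1.0494194433295287
```

View pics/s24.png

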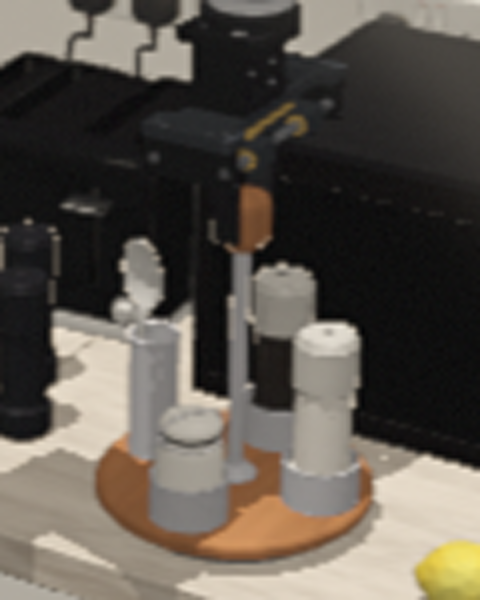

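View pics/w11.png

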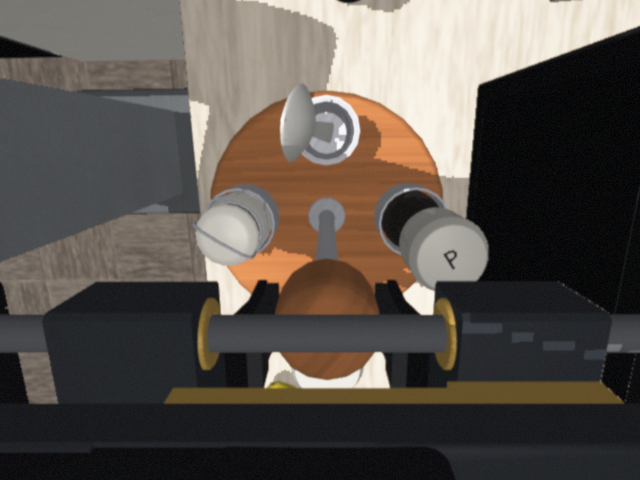

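View pics/t11.png

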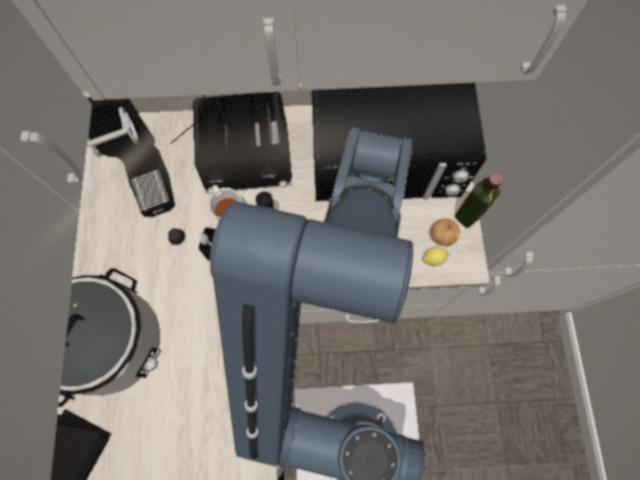

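```bash
python3 - <<'E'
from h import *
np.set_printoptions(precision=4,suppress=True)
c=np.load('pics/w11.npz');s=np.load('pics/s23.npz')
print('jar wrist',onz(c,228,234,.12),'side',onz(s,348,255.5,.12))
print('jar ring base wrist', onz(c,243,216,.066))
print('mill P',onz(c,449,250,.174),'post',onz(c,326,215,.03),'mouth',onz(c,327,130,.135))
print('side white mill',onz(s,328/4+300,333/4+150,.172),'blk',onz(s,284/4+300,278/4+150,.172),'mouth',onz(s,155/4+300,330/4+150,.135))
st=bot.read_state();print(st['time_s'],st['qvel'],st['position'],st['opening'])
E
```

```text
jar wrist [ 0.4678 -0.0333  0.12  ] side [ 0.4462 -0.0495  0.12  ]
jar ring base wrist [ 0.4681 -0.0303  0.066 ]
mill P [ 0.6119 -0.033   0.174 ] post [ 0.5388 -0.0374  0.03  ] mouth [0.5409 0.0376 0.135 ]
side white mill [ 0.538  -0.1156  0.172 ] blk [ 0.6096 -0.0433  0.172 ] mouth [0.5419 0.0352 0.135 ]
19.8167 [ 0.0322 -0.0577  0.008   0.0085  0.0303 -0.0054] [ 0.5397 -0.0382  0.2583] 0.47324027995032053
```

Three independent readings put the jar within about 5 mm of the front line: the jar in the wrist view, the jar in the side view at lid height ≈0.107, and the cup and mills at right angles to it. The arm is still and gripping. I settle briefly, then hand in.

```bash
python3 -m inch '{"dp":[[0,0,0],[0,0,0],[0,0,0],[0,0,0],[0,0,0],[0,0,0]],"yaw":[0,0,0,0,0,0]}' 20
python3 - <<'E'
from h import *
print(bot.hand_in())
E
```

```text
time_s: 20.32
position: [0.5397, -0.0382, 0.2583]
tcp_rot: [[0.001, 1.0, -0.018], [0.001, -0.018, -1.0], [-1.0, 0.001, -0.001]]
force: [2.7, 5.1, 1.9]
opening: 0.473
the job is handed in; nothing more can be done
None
```

The spoon stands bowl up in the steel cup and is let go. I turned the turntable about 101° clockwise so the jar faces the front, and handed in at 20.3 s still gripping the knob. The hand-in reports no verdict.

Last checks:
- **Knob grip:** the fingers are open 41 mm on the 42 mm knob. The grasp point is about 6 mm above the knob's middle, and the arm was at rest.
- **Jar:** from the wrist view it is about 4–5 mm off the line to the front, against the 16 mm allowed. The cup and mill directions agree.
- **Spoon, jar and mills:** the pictures show the spoon in the cup clear of the fingers, leaning slightly, and the jar and both mills upright in their rings.
- **Lemon and onion:** nothing touched them, and the last top view shows them in the same place.

**One disagreement:** the side-view reading of the jar only fits if its visible lid centre is at about 107 mm, not 120 mm. I took that as the lid's shape; at that height its sideways position agrees with the wrist view.

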